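# Bring the red spot under the tester's needle and load it

### The job

Slide the sample carrier along the tester's stone base, without lifting it, until the middle of the red spot is under the needle, and let go of it. Then press the green plunger cap straight down with care until the needle bears on the red spot with about 7 newtons (never more than 12, and nowhere but on the red spot), keep that load for a second, and let the plunger come fully up again, with the spot still under the needle. Leave the bottle, flask and beaker where they stand.

Things in the scene. Friction and masses are not known exactly. Their poses are not given: they have to be found in the camera images.
- tester: Needle tester, fixed. Origin on the vertical needle axis, at the underside of its white stone base; z up. The base is 360 x 340 mm and 20 mm thick (its top, 20 mm above the bench, is the sliding surface); it reaches 260 mm to -x, 100 mm to +x and 170 mm to +y and -y of the origin.
- under_needle (a point): Point on the top of the stone base straight below the needle. The head above (white housing 44 mm wide on the needle axis) is clamped at a height that differs each time and is not reported: with the plunger up the needle point is 58 to 73 mm above the bench, the housing 116 to 131 (underside) to 174 to 189 mm (top), the cap's flat top 240 to 255 mm. The touch must be felt.
- column (a point): Top of the tester's steel column, 20 mm thick, 245 mm above the bench, 135 mm from the needle axis on the tester's -y side; a blue arm, 24 mm wide, runs from it to the head.
- plunger (a joint): Travel of the green plunger cap (40 mm wide, flat, on the needle axis), m: 0 fully up, grows as it is pressed down, 0.050 at the stop. A return spring pushes the cap up with about 1.4 N at the top, growing by 40 N per metre. The needle touches the sample after 20 to 35 mm, at 2 to 3 N. Let go, it comes up by itself.
- needle (a joint): Compression of the load spring between plunger and needle, m: 0 while the needle hangs free, then grows as the plunger is pressed on after the needle has touched. The load on the needle is 1500 N per metre of it (7 N = 0.0047); stop at 0.010. The force on the cap is this load plus that of the return spring.
- grip (a point): Centre of the carrier's blue upright grip fin, half-way up: 26 mm long (carrier x), 14 mm thick (carrier y, so grasp it across y), its top 20 mm above this point, its foot (on the carrier plate) 26 mm below. This point is 34 mm above the carrier's underside. Axes are the carrier's: the red spot lies at +115 mm x, 0 y, -16 mm z of it.
- spot (a point): Centre of the red spot, 10 mm wide, on top of the yellow sample disc (68 mm wide, 18 mm above the carrier's underside); two black spots (old tests, 5 mm) are 24 and 28 mm away. Axes are the carrier's: x from the grip fin to the spot, z up.
- carrier: Loose sample carrier, 0.35 to 0.7 kg, lying on the stone base: aluminium plate 180 x 76 mm, 8 mm thick, with the sample disc at one end and the blue grip fin at the other. Origin on its underside, right below the red spot; x points from the fin to the spot. The plate reaches 40 mm to +x, 140 mm to -x, 46 mm to +y and 30 mm to -y of it.
- bottle_mid (a point): Amber reagent bottle, 60 mm wide, 125 mm tall, standing on the bench; point on its axis 60 mm up. Leave it.
- flask_mid (a point): Conical glass flask, 80 mm wide at the foot, 130 mm tall; point on its axis 60 mm up. Leave it.
- beaker_mid (a point): Glass beaker, 66 mm wide, 85 mm tall; point on its axis 42 mm up. Leave it.
Mind the look-alikes: they are no part of the job. Several things have the shape of the carrier; the one meant has the colours described above.

How it is judged:
By the outcome, as a careful person would: the job done as asked, in the order asked, and still so for the second after the job is handed in, with the robot touching nothing.
It also fails if it takes over 69 s, if anything falls off the work surface, if the arm or the gripper's body presses on something with over 40 N, if the wrist force passes 120 N, or if a joint passes its speed limit or range.

### The arm

A 6-joint arm with a two-finger parallel gripper is mounted at the origin on the work surface. World frame = base frame: x ahead of the robot, y to its left, z up, the work surface at z = 0. Lengths are in m, angles in rad, forces in N, time in s.
With the tool pointing down it reaches from about 0.275 to 1 m from the base axis. Payload 8.4 kg.
Tool frame: the origin (TCP) lies on the centre line of the jaws, within the pads' length; the fingertips stand 17 mm ahead of it and the grasp point (between the pads) lies 2 mm behind it (bot.tcp_to_tips is the y of the fingertips in the tool frame, in m); y points along the fingers, z is the direction in which the jaws open and shut, and the axes are right-handed (so a half turn about y gives the same grasp; the last joint's range is limited). The gripper opens to 85 mm and grips with 20 to 120 N. Pads are 22 mm wide; open, the fingers measure 114 mm over their backs; the gripper's body (76 mm by 85 mm) begins 54 mm behind the grasp point. The pads swing forward as they close: fully open they stand 13 mm farther back than shut.
Start: joints at [-1.255, 0.353, 1.633, -0, 1.155, -0.002], TCP at [0.195, -0.594, 0.223] pointing down, gripper open.
Joint ranges: [-2.63, 2.63], [-0.92, 2.1], [0.06, 2.66], [-1.3, 4.44], [0, 2.69], [-3.02, 3.02]. Speed limits (rad/s): [2.22, 2.22, 2.79, 3.14, 3.14, 3.14].

### API

Orientations are given as a unit quaternion [x, y, z, w].
In Python, from workcell import bot, hand, kinematics, get_obs, vision, hand_in gives the robot as it stands. The module is installed in compiled form; this text tells all that it offers. Calls block until the motion is done:
- bot.reach(position, orientation): joint-space move of the TCP to a pose.
- bot.servo_line(position, ori=None, velocity=0.15): straight line of the TCP; ori=None keeps the orientation; velocity is the mean speed in m/s.
- bot.goto_joints(angles): joint-space move.
- hand.move_gripper(opening, strength=None): finger opening in m; strength is the grip in N (None keeps the last); returns when the fingers have stopped.
- bot.dwell(seconds).
- kinematics.solve_ik(position, orientation): joint angles nearest the present ones, or None.
- get_obs(): the state.
- vision.read_camera(name): name is "scene" or "side" or "wrist"; returns a dict with "frame" (480x640x3 uint8, red, green, blue), "intrinsics" (3x3 intrinsics, pixels), "dist" ([k1, k2, p1, p2, k3] as OpenCV has them; the pictures are not rectified), "view" (4x4, takes a point from world to camera coordinates). Camera axes: x right, y down, z forward; pixel columns grow to the right and rows downward; lengths in m; the calibration is good to about 2 mm. A picture is of the moment at which its call begins. There is no depth.
A pose or a line that the arm cannot do raises bot.IKError and nothing moves.
- hand_in(): hands the job in, once; it reports no verdict.
The state is a dict: "time_s": time; "joint_pos": joint angles; "joint_vel": joint speeds; "joint_efforts": joint torques, N m; "position": TCP position; "orientation": TCP orientation; "wrist_force": force on the tool from outside, world axes, zero at the start; "ft_torque": the same for the moment, N m; "gripper_width": finger opening in m.
Only numpy, scipy, OpenCV 4.12 (cv2) and the standard library are available. Lean on these libraries where they do the work, as an engineer would, in place of code of your own. Each camera call takes 0.05 s, during which the arm holds its last target. There are 200 camera calls.

## Working session

There is one attempt and no reset: what is moved stays moved. The work goes in short steps, each a Python script; the robot and the scene stay as the last script left them, time stands still between calls to the robot, and variables do not carry over. Pictures are saved under pics/ and viewed, about 8 in all and at most 12, crops included, and the job is handed in when it is done.

```bash
mkdir -p pics; cat > h.py <<'E'
import numpy as np, cv2
from workcell import bot, hand, kinematics, get_obs, vision, hand_in
def snap(name,tag):
    c=vision.read_camera(name); cv2.imwrite(f'pics/{tag}.png',c['frame'][:,:,::-1]); 
    np.savez(f'pics/{tag}.npz',**{k:np.array(c[k]) for k in('frame','intrinsics','dist','view')}); return c
def load(tag): return dict(np.load(f'pics/{tag}.npz'))
def ray(c,uv):
    p=cv2.undistortPoints(np.array([[uv]],float),c['intrinsics'],c['dist'])[0,0]
    R,t=c['view'][:3,:3],c['view'][:3,3]
    return -R.T@t, R.T@np.array([p[0],p[1],1])
def at_z(c,uv,z):
    o,d=ray(c,uv); return o+d*(z-o[2])/d[2]
def proj(c,P):
    V=c['view']; r,_=cv2.Rodrigues(V[:3,:3])
    return cv2.projectPoints(np.array(P,float).reshape(-1,1,3),r,V[:3,3],c['intrinsics'],c['dist'])[0][:,0]
def tri(obs):
    A=0;b=0
    for c,uv in obs:
        o,d=ray(c,uv); d=d/np.linalg.norm(d); M=np.eye(3)-np.outer(d,d); A=A+M; b=b+M@o
    return np.linalg.solve(A,b)
E
python3 - <<'E'
from h import *
for n in('scene','side'):
    c=snap(n,n+'0'); print(n, (-c['view'][:3,:3].T@c['view'][:3,3]).round(3), c['view'][2,:3].round(2))
o=get_obs(); print(o)
E
```

```text
scene [1.18  0.537 1.272] [-0.48 -0.38 -0.79]
side [0.109 0.802 0.693] [ 0.39 -0.77 -0.51]
{'time_s': 0.1, 'joint_pos': array([-1.25543234e+00,  3.53574894e-01,  1.63404814e+00,  2.34123058e-05,
        1.15523332e+00, -2.42063106e-03]), 'joint_vel': array([-0.00146613,  0.00057094, -0.00171046, -0.00129629,  0.00089163,
       -0.0009825 ]), 'joint_efforts': array([ 4.59007915e-04, -6.06357121e+01, -3.42820823e+01,  4.66197406e-06,
        4.01760160e-03, -9.96335174e-07]), 'position': array([ 0.1951469 , -0.59328708,  0.22194424]), 'orientation': array([-0.11194048,  0.69864236, -0.69775735,  0.11181619]), 'wrist_force': array([ 0.34190978,  0.42878954, -0.07339142]), 'ft_torque': array([-0.00272706, -0.04405912, -0.01871094]), 'gripper_width': 0.08555542738830275}
```

View pics/scene0.png

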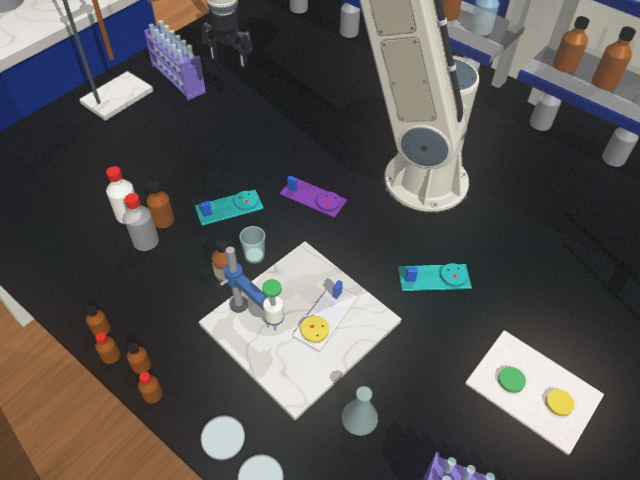

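View pics/side0.png

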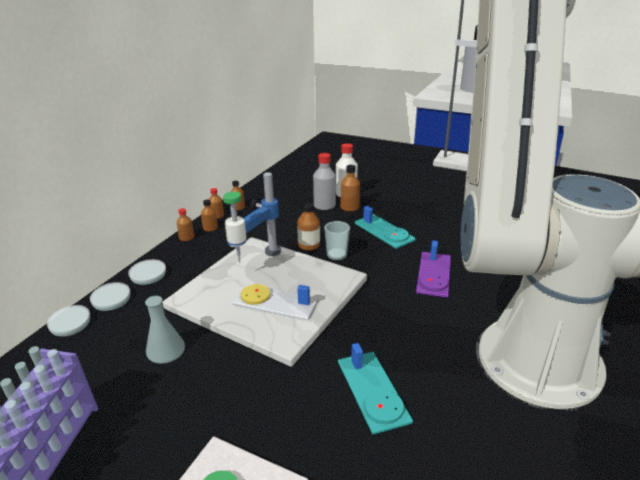

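The scene view shows the white base with corners near (305,243), (400,320), (296,417) and (201,322), the yellow disc at (315,328), the fin at (337,289) and the cap at (272,288). In the side view the disc is at (256,293), the fin at (304,295) and the cap at (233,199).

```bash
python3 - <<'E'
from h import *
s,d=load('scene0'),load('side0')
a=cv2.resize(s['frame'][225:425,195:405],None,fx=3.8,fy=3.8,interpolation=cv2.INTER_CUBIC)
b=cv2.resize(d['frame'][165:365,160:370],None,fx=3.8,fy=3.8,interpolation=cv2.INTER_CUBIC)
cv2.imwrite('pics/ca.png',cv2.resize(a,(798,600))[:,:,::-1]) # x scale 3.8,y 3.0
def cen(c,box,f):
    x0,y0,x1,y1=box; h=c['frame'][y0:y1,x0:x1].astype(int); m=f(h[...,0],h[...,1],h[...,2]); ys,xs=np.nonzero(m); return np.array([xs.mean()+x0,ys.mean()+y0]),len(xs)
red=lambda r,g,b:(r>150)&(g<90)&(b<90)
yel=lambda r,g,b:(r>150)&(g>120)&(b<110)
blu=lambda r,g,b:(b>90)&(r<80)&(b>1.5*g)
grn=lambda r,g,b:(g>80)&(r<90)&(g>1.4*b)
B={'s':(s,(295,310,335,345),(328,278,346,302),(258,275,288,302)),'d':(d,(238,280,274,308),(295,282,312,306),(220,188,246,208))}
P={}
for k,(c,bd,bf,bc) in B.items():
    P[k]=[cen(c,bd,red),cen(c,bd,yel),cen(c,bf,blu),cen(c,bc,grn)]; print(k,P[k])
for i,n in enumerate(('red','yel','fin','cap')): print(n,tri([(s,P['s'][i][0]),(d,P['d'][i][0])]).round(4))
for k,c in(('s',s),('d',d)): print(k,at_z(c,P[k][0][0],.038).round(4),at_z(c,P[k][1][0],.038).round(4),at_z(c,P[k][2][0],.054).round(4))
for k in [(305,243),(400,320),(296,417),(201,322)]: print(at_z(s,k,.02).round(4))
for k in [(245,240),(367,275),(293,357),(165,303)]: print('side',at_z(d,k,.02).round(4))
E
```

```text
s [(array([311.5, 326. ]), 6), (array([314.28933092, 328.77034358]), 553), (array([336.78787879, 289.37373737]), 99), (array([270.82589286, 287.85714286]), 224)]
d [(array([256.5, 290. ]), 2), (array([255.        , 294.08962264]), 424), (array([303.22459893, 294.59358289]), 187), (array([231.76785714, 197.81547619]), 168)]
red [0.618  0.0787 0.0374]
yel [0.6172 0.0869 0.0318]
fin [0.5044 0.064  0.0507]
cap [0.6946 0.0302 0.2367]
s [0.618  0.0785 0.038 ] [0.6194 0.0884 0.038 ] [0.5061 0.065  0.054 ]
d [0.6176 0.08   0.038 ] [0.6125 0.0946 0.038 ] [0.5024 0.0681 0.054 ]
[ 0.4262 -0.1058  0.02  ]
[0.4572 0.225  0.02  ]
[0.8062 0.1935 0.02  ]
[ 0.7745 -0.1383  0.02  ]
side [ 0.7832 -0.1232  0.02  ]
side [ 0.4168 -0.1069  0.02  ]
side [0.4502 0.2168 0.02  ]
side [0.7972 0.1937 0.02  ]
```

View pics/ca.png

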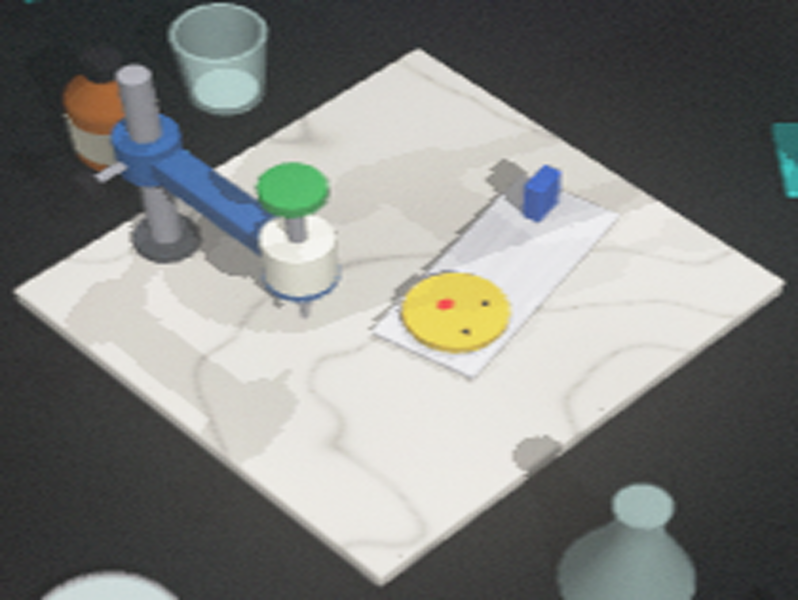

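The crop shows the real carrier (silver plate, yellow disc, blue fin), with the red spot on the needle side of the disc. The top corners of the base are at crop pixels (418,48), (783,285), (380,575) and (15,290), the bottom of the needle is near (305,312), and the column is on the bottle side. Next I fit the tester pose and hover over the fin.

```bash
cat >> h.py <<'E'
from scipy.spatial.transform import Rotation as Ro
def ori(yaw): # tool down, jaws open along carrier y
    z=np.array([-np.sin(yaw),np.cos(yaw),0]); y=np.array([0,0,-1.]); x=np.cross(y,z)
    qs=[]
    for s in(1,-1): qs.append(Ro.from_matrix(np.c_[s*x,y,s*z]).as_quat())
    cur=Ro.from_quat(get_obs()['orientation'])
    return min(qs,key=lambda q:(cur.inv()*Ro.from_quat(q)).magnitude())
E
python3 - <<'E'
from h import *
from scipy.optimize import least_squares
s,d=load('scene0'),load('side0')
L=np.array([[-.26,-.17,.02],[-.26,.17,.02],[.1,.17,.02],[.1,-.17,.02]])
sp=np.array([(305,241),(401,320),(295,416.7),(199,321.7)]); dp=np.array([(367,275),(293,354),(165,303),(245,240)])
def P(p,l): 
    c,n=np.cos(p[2]),np.sin(p[2]); return np.c_[p[0]+c*l[:,0]-n*l[:,1],p[1]+n*l[:,0]+c*l[:,1],l[:,2]]
def res(p):
    C=np.array([[0,0,p[3]-.004]])
    return np.concatenate([(proj(s,P(p,L))-sp).ravel(),(proj(d,P(p,L))-dp).ravel(),(proj(s,P(p,C))-[270.8,287.9]).ravel(),(proj(d,P(p,C))-[231.8,197.8]).ravel()])
r=least_squares(res,[.697,.035,-.09,.245],loss='soft_l1'); print(r.x.round(4)); print(r.fun.round(1))
np.save('t.npy',r.x)
g=np.array([.5045,.0655]); yaw=np.arctan2(.079-.0655,.618-.5045); q=ori(yaw); print(yaw,q)
bot.reach([*g,.20],q)
o=get_obs(); print(o['time_s'],o['position'],o['joint_pos'].round(2))
c=snap('wrist','w1'); print((-c['view'][:3,:3].T@c['view'][:3,3]).round(3), c['view'][2,:3].round(2), proj(c,[[*g,.054],[.618,.079,.038]]))
E
```

```text
[ 0.6932  0.0325 -0.085   0.2419]
[-1.  -1.2  0.7 -2.6  0.7  0.6 -1.2 -0.3  0.  -2.  -1.   5.6 -3.2 -1.3
  5.7 -3.3  1.4  0.5  0.3 -0.4]
0.11838653584689202 [-0.04183152  0.70586835 -0.70586835  0.04183152]
2.675 [0.50471093 0.06492164 0.20004871] [ 0.13  0.2   1.9  -0.    1.04  1.58]
[0.587 0.075 0.351] [-0.32 -0.04 -0.95] [[321.63009536 215.48911796]
 [321.38884139  47.65824958]]
```

View pics/w1.png

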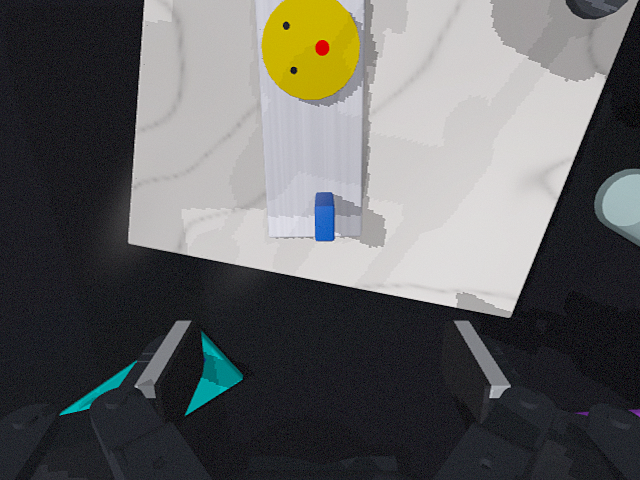

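The wrist view shows the red spot at (322,47), as predicted, the centre of the fin's top face at about (324.5,223.5), and the base's -x corners at (129,243) and (512,317).

```bash
python3 - <<'E'
from h import *
w=load('w1'); t=np.load('t.npy')
print('fin',at_z(w,(324.5,223.5),.074).round(4),'spot',at_z(w,(322,47.5),.038).round(4))
a=at_z(w,(129,243),.02);b=at_z(w,(512,317),.02); d=a-b; yaw=np.arctan2(-d[0],d[1]); print(a.round(4),b.round(4),np.linalg.norm(d),'tyaw',yaw)
m=(a+b)/2; print('needle est',m[:2]+.26*np.array([np.cos(yaw),np.sin(yaw)]),t)
E
```

```text
fin [0.5046 0.0635 0.074 ] spot [0.6181 0.0786 0.038 ]
[0.4525 0.2217 0.02  ] [ 0.4218 -0.1146  0.02  ] 0.33771705753525016 tyaw -0.09084709434775702
needle est [0.69609689 0.02994333] [ 0.69320607  0.03247404 -0.08503192  0.24185437]
```

The wrist camera sits about 83 mm ahead of the tool, so it would foul the head. I'll grasp with the tool turned half round.

```bash
python3 - <<'E'
from h import *
g=np.array([.5046,.0637]); yaw=.132
q=ori(yaw); q=(Ro.from_quat(q)*Ro.from_rotvec([0,np.pi,0])).as_quat()
np.save('q.npy',q)
bot.reach([*g,.16],q); print(get_obs()['joint_pos'].round(2))
bot.servo_line([*g,.056],velocity=.08)
f0=get_obs()['wrist_force']; print(get_obs()['position'],f0)
hand.move_gripper(0.0,30); o=get_obs(); print(o['gripper_width'],o['wrist_force']-f0,o['position'])
z=o['position'][2]
v=np.array([.695-.618,.031-.0787]); 
for k in(.3,.6,.85):
    bot.servo_line([*(g+k*v),.0555],velocity=.04); o=get_obs(); print(o['position'].round(4),(o['wrist_force']-f0).round(2))
for n in('scene','side','wrist'): snap(n,n+'2')
print(get_obs()['time_s'])
s,d=load('scene2')['frame'],load('side2')['frame']
a=s[265:365,240:340];b=d[185:315,195:325]
cv2.imwrite('pics/c2.png',np.hstack([cv2.resize(i,(400,400),interpolation=cv2.INTER_CUBIC) for i in(a,b)])[:,:,::-1])
E
```

```text
[ 0.12  0.25  1.94 -0.    0.95 -1.58]
[0.50499069 0.0637467  0.05647949] [ 0.57459737 -0.177942    0.02575673]
0.013028987105422843 [-0.67461271 -0.60339543  3.51723493] [0.50459113 0.06363339 0.05615202]
[0.5246 0.0504 0.056 ] [-14.95   7.33  23.29]
[0.5481 0.0362 0.0561] [-13.28   8.34  20.94]
[0.5677 0.0242 0.0561] [-12.09   6.85  19.89]
10.025
```

View pics/c2.png

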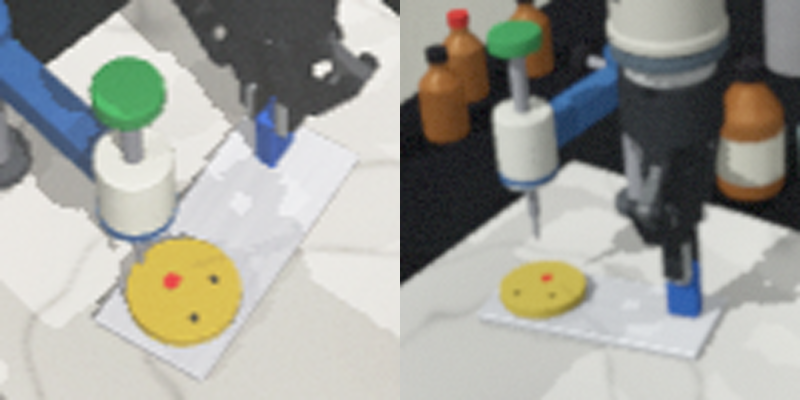

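View pics/wrist2.png

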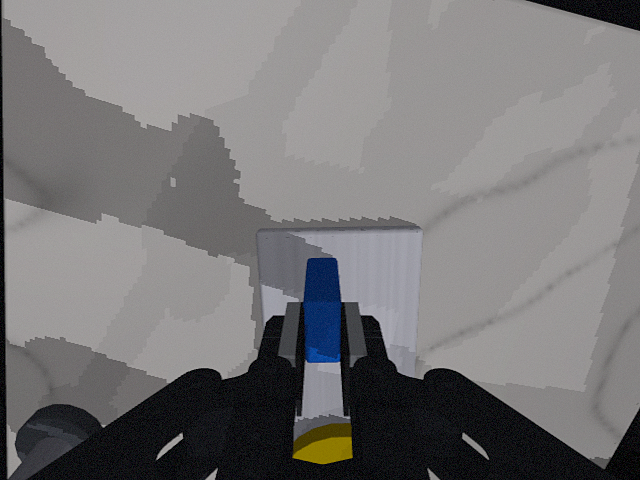

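The scene crop shows the needle point at about (140,262) and the spot at (172,281). The side crop shows the needle point at (137,240) and the spot at (146,278). The wrist camera shows the fin held square between the jaws.

```bash
python3 - <<'E'
from h import *
s,d=load('scene2'),load('side2')
nt=tri([(s,(275,330.3)),(d,(239.5,263))]); sp=tri([(s,(282.8,335.1)),(d,(242.5,275.2))]); print('tip',nt.round(4),'spot',sp.round(4))
def cen(c,box,f):
    x0,y0,x1,y1=box; h=c['frame'][y0:y1,x0:x1].astype(int); m=f(h[...,0],h[...,1],h[...,2]); ys,xs=np.nonzero(m); return np.array([xs.mean()+x0,ys.mean()+y0]),len(xs)
red=lambda r,g,b:(r>150)&(g<100)&(b<100)
for c,b in((s,(275,328,292,342)),(d,(235,270,250,280))):
    p,n=cen(c,b,red); print(p,n,at_z(c,p,.038).round(4))
# vertical needle axis: cam-plane constraint
for z in(.055,.06,.065,.07): print(z,at_z(s,(275,330.3),z).round(4),at_z(d,(239.5,263),z).round(4))
print('pred spot',np.array(get_obs()['position'])[:2]+.115*np.array([np.cos(.132),np.sin(.132)]))
grn=lambda r,g,b:(g>80)&(r<90)&(g>1.4*b)
p1,n1=cen(s,(258,275,288,302),grn);p2,n2=cen(d,(220,188,246,208),grn);print('cap',tri([(s,p1),(d,p2)]).round(4))
E
```

```text
tip [0.6932 0.0315 0.0626] spot [0.6803 0.0429 0.0373]
[282.5   334.875] 8 [0.6805 0.0422 0.038 ]
[242.5 275. ] 2 [0.6801 0.0432 0.038 ]
0.055 [0.6897 0.0276 0.055 ] [0.7002 0.0231 0.055 ]
0.06 [0.6917 0.0297 0.06  ] [0.6956 0.0293 0.06  ]
0.065 [0.6937 0.0318 0.065 ] [0.6909 0.0354 0.065 ]
0.07 [0.6957 0.0339 0.07  ] [0.6863 0.0415 0.07  ]
pred spot [0.68168341 0.03937097]
cap [0.6945 0.0311 0.2376]
```

```bash
python3 - <<'E'
from h import *
p=np.array(get_obs()['position']); 
bot.servo_line([p[0]+.0135,p[1]-.0112,.0555],velocity=.03); print(get_obs()['position'])
for n in('scene','side'): snap(n,n+'3')
print(get_obs()['time_s'])
s,d=load('scene3')['frame'],load('side3')['frame']
a=s[300:350,250:300];b=d[240:290,215:265]
cv2.imwrite('pics/c3.png',np.hstack([cv2.resize(i,(400,400),interpolation=cv2.INTER_CUBIC) for i in(a,b)])[:,:,::-1])
E
```

```text
[0.5795698  0.01431028 0.05614023]
10.775
```

View pics/c3.png

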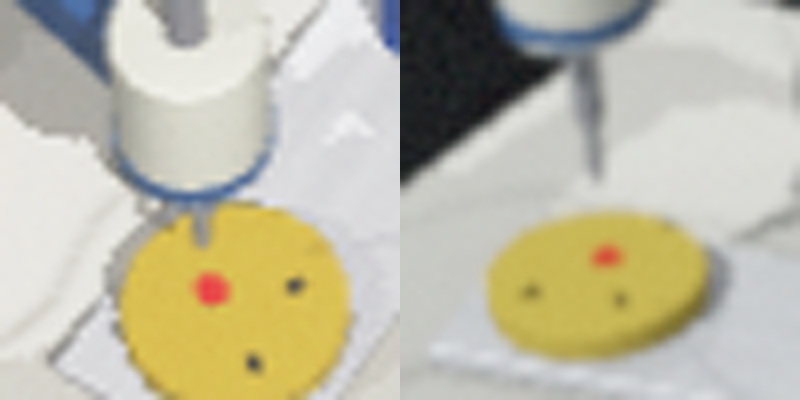

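Scene crop: needle point at (203,243), spot at (211,290). Side crop: needle point at (196,180), spot at (207,257).

```bash
python3 - <<'E'
from h import *
s,d=load('scene3'),load('side3')
o=.44
S=lambda u,v:(250+u/8-o,300+v/8-o); D=lambda u,v:(215+u/8-o,240+v/8-o)
tip=tri([(s,S(203,243)),(d,D(196,180))]); print('tip',tip.round(4),'res',(proj(s,tip)-S(203,243)).round(2),(proj(d,tip)-D(196,180)).round(2))
sp=tri([(s,S(211,290)),(d,D(207,257))]); print('spot',sp.round(4),at_z(s,S(211,290),.038).round(4),at_z(d,D(207,257),.038).round(4))
foot=[tip[0],tip[1],.038]
for n,c,off in(('s',s,(250,300)),('d',d,(215,240))): print(n,(proj(c,foot)[0]-off+o)*8)
# needle axis direction check: column of housing bottom/ cap
E
```

```text
tip [0.6938 0.0319 0.0655] res [[0.09 0.31]] [[ 0.23 -0.21]]
spot [0.6927 0.0326 0.0378] [0.6924 0.0321 0.038 ] [0.6925 0.0335 0.038 ]
s [207.28399787 292.77545759]
d [206.46196891 253.33779641]
```

```bash
python3 - <<'E'
from h import *
p=np.array(get_obs()['position']); 
bot.servo_line([p[0]+.0012,p[1]-.0009,.0560],velocity=.02)
hand.move_gripper(.06); 
p=np.array(get_obs()['position']); print(get_obs()['gripper_width'])
bot.servo_line([p[0],p[1],.31],velocity=.15)
hand.move_gripper(0.0)
for n in('scene','side'): snap(n,n+'4')
print(get_obs()['time_s'],get_obs()['position'])
s,d=load('scene4')['frame'],load('side4')['frame']
a=s[300:350,250:300];b=d[240:290,215:265]
cv2.imwrite('pics/c4.png',np.hstack([cv2.resize(i,(400,400),interpolation=cv2.INTER_CUBIC) for i in(a,b)])[:,:,::-1])
E
```

```text
0.060119886754971985
14.075 [0.58080665 0.01330297 0.31002808]
```

View pics/c4.png

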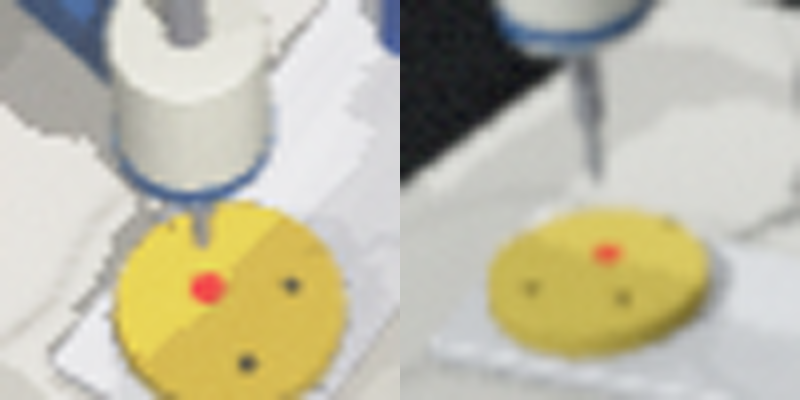

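The spot sits at (207,288) in the scene crop and (206,254) in the side crop, against predicted needle feet of (207,293) and (206,253). That is within about 1.5 mm, so I press now.

```bash
python3 - <<'E'
from h import *
X,Y=.694,.0315
q=get_obs()['orientation']
bot.servo_line([X,Y,.31],velocity=.12)
bot.servo_line([X,Y,.280],velocity=.1); bot.dwell(.3)
def F(n=6):
    v=[]
    for _ in range(n): bot.dwell(.02); v.append(get_obs()['wrist_force'][2])
    return np.mean(v),np.std(v)
f0,sd=F(10); print('tare',f0,sd,get_obs()['time_s'])
z=.280; zc=None; hist=[]; st=.003
while True:
    z-=st; bot.servo_line([X,Y,z],velocity=.02); f=F(4)[0]-f0; zz=get_obs()['position'][2]; hist.append((round(zz*1e3,2),round(f,2)))
    if zc is None:
        if f>.8: zc=zz; print('cap contact',zc); st=.002
        elif z<.245: print('no cap'); break
    else:
        tr=zc-zz
        if tr>.014: st=.0007
        ex=f-(1.5+40*tr)
        if ex>1.5: print('needle touch',tr,f); break
        if tr>.042 or f>9: print('odd',tr,f); break
print(hist,get_obs()['time_s'],get_obs()['wrist_force'])
np.save('press.npy',[z,zc or 0,f0])
E
```

```text
tare -0.08368879771212509 0.3774629758705559 16.1
no cap
[(np.float64(276.83), np.float64(0.07)), (np.float64(273.91), np.float64(0.25)), (np.float64(270.91), np.float64(-0.08)), (np.float64(267.93), np.float64(0.35)), (np.float64(264.93), np.float64(-0.14)), (np.float64(261.94), np.float64(-0.06)), (np.float64(258.98), np.float64(0.01)), (np.float64(255.93), np.float64(0.16)), (np.float64(252.94), np.float64(-0.11)), (np.float64(249.94), np.float64(0.38)), (np.float64(246.97), np.float64(0.06)), (np.float64(243.88), np.float64(0.01))] 20.5 [-0.37899046 -1.42127351 -0.58498955]
```

No contact where I expected it, so I'll look.

```bash
python3 - <<'E'
from h import *
for n in('scene','side'): snap(n,n+'5')
print(get_obs()['gripper_width'],get_obs()['position'],bot.tcp_to_tips)
s,d=load('scene5')['frame'],load('side5')['frame']
a=s[240:350,220:330];b=d[170:280,180:290]
cv2.imwrite('pics/c5.png',np.hstack([cv2.resize(i,(400,400),interpolation=cv2.INTER_CUBIC) for i in(a,b)])[:,:,::-1])
E
```

```text
-0.00023884695658020025 [0.69403207 0.03151299 0.24405161] 0.017
```

View pics/c5.png

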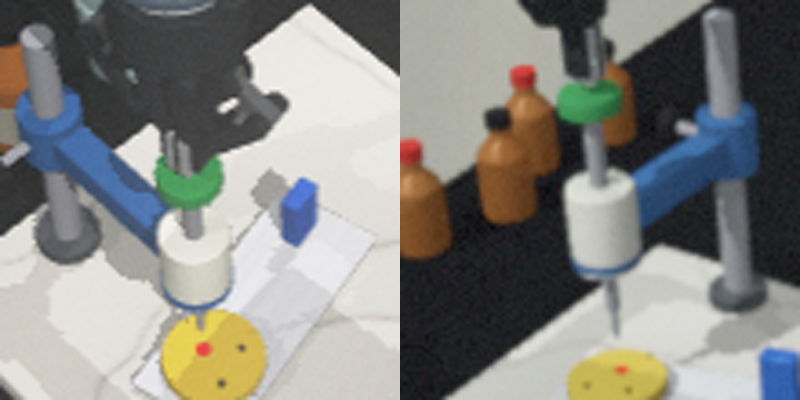

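Both views show the tips centred just at the cap's top, with the cap still up. I continue down under force watch.

```bash
cat > press.py <<'E'
from h import *
X,Y=.694,.0315
f0=np.load('press.npy')[2]
def F(n=6):
    v=[]
    for _ in range(n): bot.dwell(.02); v.append(get_obs()['wrist_force'][2])
    return np.mean(v)-f0
E
python3 - <<'E'
from press import *
z=.244; zc=None; hist=[]; st=.001
while True:
    z-=st; bot.servo_line([X,Y,z],velocity=.02); f=F(5); zz=get_obs()['position'][2]; hist.append((float(round(zz*1e3,2)),float(round(f,2))))
    if zc is None:
        if f>.9: zc=zz; print('cap contact',zc); st=.002
        elif z<.228: print('no cap'); break
    else:
        tr=zc-zz
        if tr>.015: st=.0007
        if f-(1.5+40*tr)>1.5: print('needle touch',tr,f); break
        if tr>.042 or f>9: print('odd',tr,f); break
print(hist,get_obs()['time_s'],get_obs()['wrist_force'])
np.save('z.npy',z)
E
```

```text
cap contact 0.23609831996553998
needle touch 0.026521649861016905 4.9139759615571705
[(243.0, -0.17), (242.0, -0.06), (241.02, 0.14), (239.99, 0.21), (239.01, 0.02), (237.96, 0.27), (236.96, 0.34), (236.1, 1.73), (234.01, 1.52), (231.99, 1.89), (229.96, 2.43), (227.95, 1.8), (225.98, 1.9), (223.98, 2.41), (221.96, 2.34), (219.94, 2.41), (219.32, 2.0), (218.6, 2.3), (217.88, 2.57), (217.21, 2.1), (216.5, 2.11), (215.81, 2.41), (215.08, 2.01), (214.41, 2.62), (213.69, 2.38), (213.0, 2.32), (212.3, 3.34), (211.62, 2.58), (210.93, 2.92), (210.29, 3.98), (209.58, 4.91)] 30.9333 [0.28979825 0.2751757  4.90737949]
```

```bash
python3 - <<'E'
from press import *
z=float(np.load('z.npy')); zc=.2361
for _ in range(14):
    zz=get_obs()['position'][2]; f=F(8); n=f-(1.4+40*(zc-zz)); print(round(zz*1e3,2),round(f,2),'needle',round(n,2))
    if n>6.6: break
    z-=min(.001,max(.0002,(7-n)/1500*.8)); bot.servo_line([X,Y,z],velocity=.01)
t=get_obs()['time_s']; v=[]
while get_obs()['time_s']-t<1.25: bot.dwell(.05); v.append(get_obs()['wrist_force'][2]-f0)
print('hold mean',np.mean(v),min(v),max(v),'needle',np.mean(v)-1.4-40*(zc-get_obs()['position'][2]))
bot.servo_line([X,Y,.245],velocity=.04); bot.servo_line([X,Y,.31],velocity=.1)
bot.servo_line([.58,.0,.33],velocity=.15)
for n in('scene','side'): snap(n,n+'6')
print(get_obs()['time_s'],get_obs()['wrist_force'])
s,d=load('scene6')['frame'],load('side6')['frame']
a=s[260:350,230:320];b=d[180:290,190:300]
cv2.imwrite('pics/c6.png',np.hstack([cv2.resize(i,(400,400),interpolation=cv2.INTER_CUBIC) for i in(a,b)])[:,:,::-1])
E
```

```text
209.58 4.66 needle 2.2
208.66 5.7 needle 3.2
207.84 6.73 needle 4.2
207.01 8.05 needle 5.49
206.39 8.82 needle 6.23
206.05 9.55 needle 6.94
hold mean 9.537529979403045 8.777740731314527 10.369275665498968 needle 6.936433101553956
37.225 [-0.66677987 -0.39535706 -0.36567888]
```

View pics/c6.png

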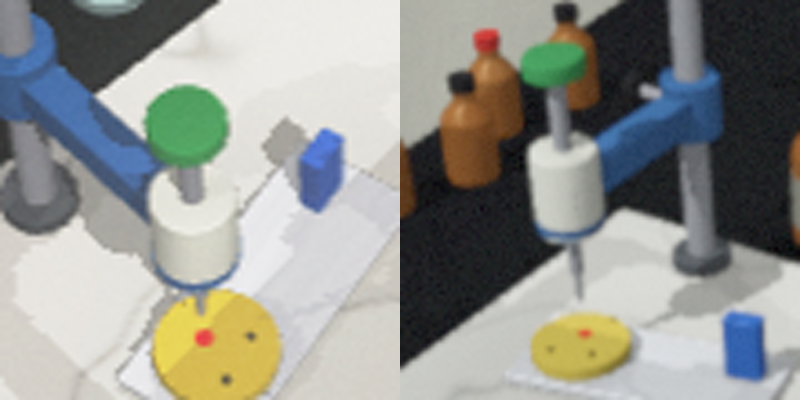

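The plunger is fully up again, the needle hangs clear and the spot is still at scene pixel (275.9,336.0), so it hasn't moved. I'm handing in.

```bash
python3 -c "
from h import *
print(hand_in())"
```

```text
the job is handed in; nothing more can be done
None
```

The job is done and handed in at about 37 s on the robot's clock, well inside the 69 s limit.

- **Slide:** I gripped the carrier by its blue fin and slid it along the stone base with a steady downward push of about 20 N. I let go once the two cameras put the red spot within about 1.5 mm of the needle axis.
- **Press:** I pressed the cap with the closed fingers, and the needle touched after about 25 mm of travel. The load on the needle was about 6.9 N, worked out from the wrist force minus the return spring. I held it for 1.25 s. The wrist force, including sensor noise, peaked at 10.4 N, so the needle stayed well under 12 N.
- **Last check:** The final pictures show the plunger fully up, the spot in the same place under the needle, and the gripper clear. I never moved near the bottle, flask or beaker, but I did not measure their positions again.
- **Disagreement:** The fingers met the cap with the tool about 17 mm lower than the stated fingertip offset predicted. The camera views showed the fingers centred on the cap, so I found the contact by force instead.

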